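Ground-clip check of a circuit board in its test fixture

ROBOT

A 7-joint arm with a two-finger parallel gripper is mounted at the origin on the work surface. World frame = base frame: x ahead of the robot, y to its left, z up, the work surface at z = 0. Lengths are in m, angles in degrees, forces in N, time in s.
With the tool pointing down it reaches from about 0.425 to 0.875 m from the base axis. Payload 4.7 kg.
Tool frame: the origin (TCP) lies at the very end of the fingers, on their centre line; the grasp point (between the pads) lies 19 mm behind it (env.grasp_offset is the distance from the TCP to the grasp point, in m); z points along the fingers, y is the line along which they close (so a half turn about z gives the same grasp; the last joint's range is limited). The gripper opens to 87 mm and grips with 3 to 60 N. Pads are 19 mm wide; open, the fingers measure 117 mm over their backs; the gripper's body (75 mm by 190 mm) begins 51 mm behind the grasp point.
Start: joints at [-68.978, 18.392, -4.016, 83.108, 1.295, 78.541, -3.26], TCP at [0.225, 0.61, 0.223] pointing down, gripper open.
Joint ranges: [-163.93, 163.93], [-17.29, 119.83], [-79.2, 71.16], [3.27, 140.29], [-89.18, 269.18], [5.43, 117.66], [-154.24, 154.24]. Speed limits (degrees/s): [147.25, 147.25, 180, 180, 180, 180, 180].

INTERFACE

Orientations are given as [roll, pitch, yaw] about the fixed x, y, z axes, in that order (R = Rz(yaw) Ry(pitch) Rx(roll)).
In Python, from cell import env gives the robot as it stands. The module is installed in compiled form; this text tells all that it offers.
- The arm moves only by the tool drive_tool, never from a script. Its argument "moves" is one flat list of numbers, 5 for each row, row after row: the shift along the tool's x, y, z in units of 40 mm (1.0 is 40 mm), then the turn about the tool's z in units of 10 degrees (1.0 is 10 degrees), then the finger opening in mm, from 0 to 87. A call has 1 to 5 rows; each row is the pose to reach, as a shift and turn from the pose commanded when the call began, along the tool's axes at that moment; what a row does not reach only later rows make up. A row lasts 1/8 s, in which the tool goes at most 62.5 mm and 10.7 degrees, less where a joint would pass 70% of its speed; a pose out of reach is approached as far as the arm can. A call with a gripper value outside its range is refused whole. The fingers move at their own pace and stop on an object; "squeeze" is the grip in N (left out, the last holds). Time passes only in rows, so rows that repeat a pose let the fingers close. It gives the time, the measured TCP pose, the force, the opening and the grip force at its end, in the units of the state.
- env.get_obs(): the state, without advancing time (a new reading comes with each control period).
- env.read_camera(name): name is "scene" or "top"; returns (picture, depth): 400x640x3 uint8, red, green, blue; 400x640 float32, m along the optical axis (not along the pixel's ray), 0 where there is no reading.
- env.camera_model(name): a dict with "K" (3x3 intrinsics, pixels), "k1" (the pictures are not rectified: a ray, as slopes to the right and down, at radius r is drawn at 1 + k1 r^2 times it, then the intrinsics apply), "rvec" (rotation vector, rad) and "tvec" (3), from world to camera coordinates, as OpenCV has them. Camera axes: x right, y down, z forward; pixel columns grow to the right and rows downward; lengths in m; the calibration is good to about 2 mm. A picture is of the moment at which its call begins. camera_model takes no time and is no camera call.
- env.sign_off(): hands the job in; it is judged then, once.
The state is a dict: "time_s": time; "qpos": joint angles; "joint_velocities": joint speeds; "effort": joint torques, N m; "tool_pos": TCP position; "tool_rot": TCP orientation; "force": force on the tool from outside, world axes, zero at the start; "wrist_torque": the same for the moment, N m; "grip_width": finger opening in m; "grasp_force": force on a finger pad.
Only numpy, scipy, OpenCV 4.12 (cv2) and the standard library are available. Lean on these libraries where they do the work, as an engineer would, in place of code of your own. Each camera call takes 0.05 s, during which the arm holds its last target. There are 200 camera calls.

TASK

Run the check on the circuit board lying in the grey test fixture: swing the spring clip by its yellow post over the board's edge until its nose bears firmly on the side of the steel connector and stays pressed against it by itself, without over-bending the springy leaf; with the clip left bearing there, press the green start button all the way down; then swing the clip back well clear of the board. Leave the board in its pocket, do not push on it with the gripper, and leave everything else on the bench where it is.

Things in the scene. Friction and masses are not known exactly. Their poses are not given: they have to be found in the camera images.
- nest: grey test fixture, fixed, 200 (x) x 180 (y) x 20 mm; origin at the centre of its underside, z up. The board lies on its top in a pocket centred on this origin, between black rails 3.5 mm high, with 1.5 mm of play all round. The clip's pivot is at x -68, y +50 mm in this frame
- board: green board, 100 (x) x 80 (y) x 5 mm, loose in the pocket; origin at the centre of its underside, axes along its sides, as the fixture's. On it a steel connector, 34 (x) x 16 (y) x 14 mm, centred at x +12; the nose must bear on its +y side. How far in it stands differs and is not given: that side lies anywhere from y +22 to y +10 mm (18 to 30 in from the +y edge): feel for it
- clip (a joint): angle (rad) of the clip's stiff arm about its vertical screw, 0 to 2.0; arm heading = fixture's yaw + 1.309 - angle, so it grows clockwise from above, onto the board's +y edge. The nose climbs that edge at 1.36 to 1.45 and meets the connector between 1.52 and 1.71. The screw is stiff, 0.35 N m either way (6.4 N at the post); the clip stays where it is left
- bend (a joint): sideways bend (rad) of the springy leaf between post and nose (30 mm, 2.7 N m per rad), 0 unloaded, positive when the nose is held back as the arm turns onto the board. 0.033 is 1 mm or 3 N at the nose, 0.65 mm at the post. Firm bearing: over 0.020, which must remain when the post is let go. Over 0.110 (10 N at the nose), either way, the leaf is spoilt
- pivot (a point): centre of the top of the brass pivot screw, on the clip's vertical axis, about 40 mm above the bench
- post (a point): middle of the upright yellow post on the clip's stiff arm, 55 mm from the pivot axis: a round pin 12 mm across, from 37 to 82 mm above the bench, the point at 59.5 mm; free all round above 45 mm. Swing the clip by it, pushed or held loosely. Sideways push there: 6.4 N free, 8 to 11 N climbing the edge, about 7 N on the board, then 1.5 N more per newton at the connector
- nose_mid (a point): centre of the clip's rounded slippery steel nose (radius 9 mm, 26 mm long, lying along the leaf), 85 mm from the pivot axis when the leaf is straight. A spring presses it down with 3 to 4 N; beside the board its underside is 2 mm lower than the board's top, and it rides up by itself when pushed over the edge
- button (a joint): travel (m) of the green start button, 0 released to 0.006 fully down; it springs back. It takes about 5 N
- button_top (a point): centre of the top of the green button (28 mm across, in a black collar 44 mm across) on the white test box (110 x 110 x 50 mm, fixed); the button's top stands 68 mm above the bench, 18 mm above the box. It moves down as it is pressed
- spareboard: a second, identical green circuit board without connector (100 x 80 x 5 mm) lying on the bench; origin under its centre. Leave it alone
- driver: a screwdriver lying on the bench. Leave it alone
- taperoll: a roll of yellow tape lying flat, 90 mm across, 24 mm high. Leave it alone
- jar: a small white jar with a blue cap, 40 mm across, 70 mm high. Leave it alone
- scanner: a black hand scanner lying on its side, about 110 x 60 x 34 mm. Leave it alone
- tweezers: steel tweezers, 120 mm long, lying on the bench. Leave it alone
There are look-alikes about, which are no part of the job. Leave any pink or purple look-alike of the board alone.

How it is judged:
By the outcome, as a careful person would: the job done as asked, in the order asked, and still so for the second after the job is handed in, with the robot touching nothing.
It also fails if it takes over 70 s, if anything falls off the work surface, if the arm or the gripper's body presses on something with over 40 N, if the wrist force passes 120 N, or if a joint passes its speed limit or range.

## Working session

There is one attempt and no reset: what is moved stays moved. The work goes in short steps, Python scripts to look and compute and a tool call to move; the robot and the scene stay as the last step left them, time stands still between calls to the robot, and variables do not carry over. Pictures are saved under pics/ and viewed, at most 10 in all, crops included, and the job is handed in when it is done.

Besides the shell and the picture viewer there is one more tool, called after "Emit:" in YAML: its name, and indented under it one key for each argument. drive_tool: Moves the arm, as the interface text tells. Its arguments: {"type":"object","properties":{"moves":{"type":"array","items":{"type":"number"}},"squeeze":{"type":"number"}},"required":["moves"]}

```bash
mkdir -p pics
cat > h.py <<'E'
import numpy as np, cv2
from cell import env
def shot(n):
    p,d=env.read_camera(n); np.savez(f'{n}.npz',p=p,d=d); return p,d
def ray(n,uv):
    m=env.camera_model(n);K=np.array(m['K'],float)
    k=float(np.ravel(m['k1'])[0])
    q=cv2.undistortPoints(np.array(uv,float).reshape(-1,1,2),K,np.array([k,0,0,0,0.])).reshape(-1,2)
    R=cv2.Rodrigues(np.array(m['rvec'],float))[0];t=np.array(m['tvec'],float).ravel()
    return -R.T@t,np.c_[q,np.ones(len(q))]@R
def onz(n,uv,z):
    c,r=ray(n,uv); return c+r*((z-c[2])/r[:,2])[:,None]
def withdepth(n,uv,d):
    c,r=ray(n,uv); return c+r*np.array([d[int(round(v)),int(round(u))] for u,v in uv])[:,None]
E
python3 - <<'E'
from h import *
for n in('scene','top'):
    p,d=shot(n); cv2.imwrite(f'pics/{n}0.png',p[:,:,::-1]); print(n,ray(n,[(320,200)]))
o=env.get_obs(); print(o['tool_pos'],o['tool_rot'],o['force'],o['time_s'])
E
```

```text
scene (array([ 0.89567214, -0.49649291,  0.90339572]), array([[-0.35595693,  0.45304846, -0.81737875]]))
top (array([ 0.37845093, -0.02194571,  1.25567058]), array([[ 0.12614923,  0.01184189, -0.99214846]]))
[0.22447941 0.60949125 0.22156085] [-1.79902327e+02  6.74812058e-03  1.59786787e+02] [ 0.74107382  0.34331064 -0.33249008] 0.1
```

View pics/scene0.png

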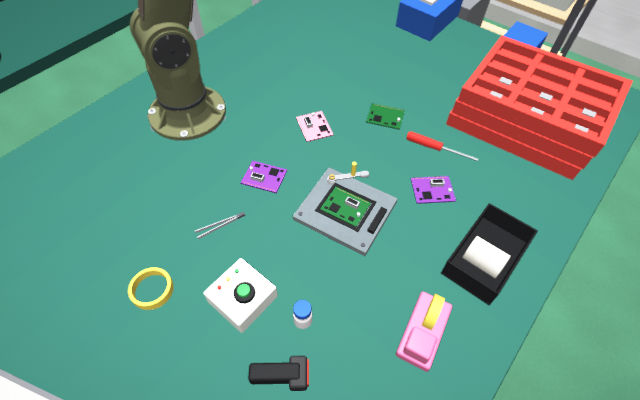

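View pics/top0.png

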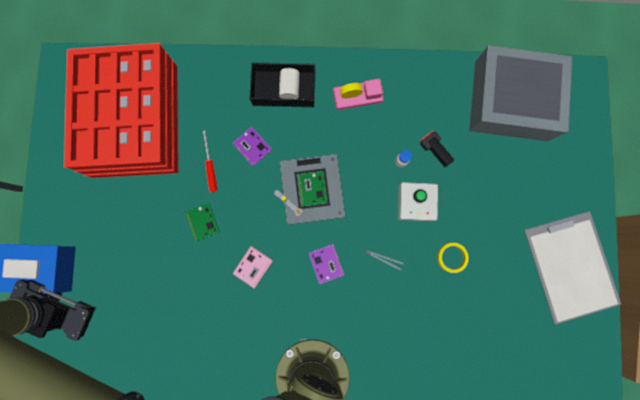

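Both views show the fixture: at scene (345,210) and top (312,188). The yellow post is at scene (353,168) and top (279,194), the pivot at top (299,211), and the button at scene (243,292) and top (420,196).

Run:
```python
from h import *
A=np.load('top.npz');B=np.load('scene.npz')
a=cv2.resize(A['p'][140:240,265:365],None,fx=4,fy=4,interpolation=2)
b=cv2.resize(B['p'][150:260,285:405],None,fx=3.33,fy=3.64,interpolation=2)
cv2.imwrite('pics/c0.png',np.hstack([a,b])[:,:,::-1])
def blob(n,p,lo,hi,box,s=''):
    h=cv2.cvtColor(p,cv2.COLOR_RGB2HSV); m=cv2.inRange(h,lo,hi); k=np.zeros_like(m); x0,y0,x1,y1=box;k[y0:y1,x0:x1]=m[y0:y1,x0:x1]
    N,l,st,c=cv2.connectedComponentsWithStats(k); i=1+np.argmax(st[1:,4]); print(n,s,st[i],c[i]); return c[i],(l==i).astype('uint8')
for n,Z,bb,pb,nb in(('top',A,(405,182,435,210),(268,180,305,220),(270,145,355,230)),('scene',B,(230,278,258,304),(340,155,365,182),(285,160,405,255))):
    c,_=blob(n,Z['p'],(45,120,60),(80,255,255),bb,'button');print(onz(n,[c],.068),withdepth(n,[c],Z['d']))
    c,m=blob(n,Z['p'],(20,120,100),(35,255,255),pb,'post');print(onz(n,[c],.0595),onz(n,[c],.082),withdepth(n,[c],Z['d']))
    c,m=blob(n,Z['p'],(90,10,70),(125,110,175),nb,'nest')
    q=cv2.minAreaRect(np.argwhere(m)[:,::-1].astype(np.float32)); bx=cv2.boxPoints(q)
    h=cv2.convexHull(np.argwhere(m)[:,::-1].astype(np.int32)); 
    ap=cv2.approxPolyDP(h,5,True).reshape(-1,2); print(ap.tolist()); P=onz(n,ap,.02); print(P.round(4))
    w=onz(n,h.reshape(-1,2),.02)[:,:2].astype(np.float32); r=cv2.minAreaRect(w*1000); print('rect',r)
```

```text
top button [415 190  11  11  86] [420.47674419 195.1627907 ]
[[ 0.55223578 -0.30695528  0.068     ]] [[ 0.55169236 -0.30606406  0.0717138 ]]
top post [282 196   4   5  15] [283.73333333 197.93333333]
[[0.53382564 0.10144311 0.0595    ]] [[0.53090304 0.09912217 0.082     ]] [[0.53089583 0.09911644 0.0820555 ]]
top nest [ 280  155   65   69 2340] [312.53717949 190.2017094 ]
[[344, 215], [288, 223], [280, 162], [336, 155]]
[[ 0.491  -0.0826  0.02  ]
 [ 0.4614  0.0894  0.02  ]
 [ 0.6522  0.1216  0.02  ]
 [ 0.6792 -0.0533  0.02  ]]
rect ((570.3470458984375, 19.620582580566406), (199.53179931640625, 179.07254028320312), 8.914029121398926)
scene button [237 284  13  14 129] [242.90697674 289.81395349]
[[ 0.5520804  -0.30854355  0.068     ]] [[ 0.55370257 -0.3094309   0.07194408]]
scene post [351 163   6  13  46] [353.2173913  169.39130435]
[[0.53313865 0.09713549 0.0595    ]] [[0.54280454 0.08130813 0.082     ]] [[0.53384967 0.09597122 0.06115511]]
scene nest [293 202 103  53 300] [340.08 234.39]
[[395, 202], [365, 254], [293, 218]]
[[ 0.6584  0.1072  0.02  ]
 [ 0.6857 -0.0586  0.02  ]
 [ 0.4942 -0.0898  0.02  ]]
rect ((624.056396484375, -32.00419616699219), (256.40423583984375, 128.30577087402344), 49.545928955078125)
```

View pics/c0.png

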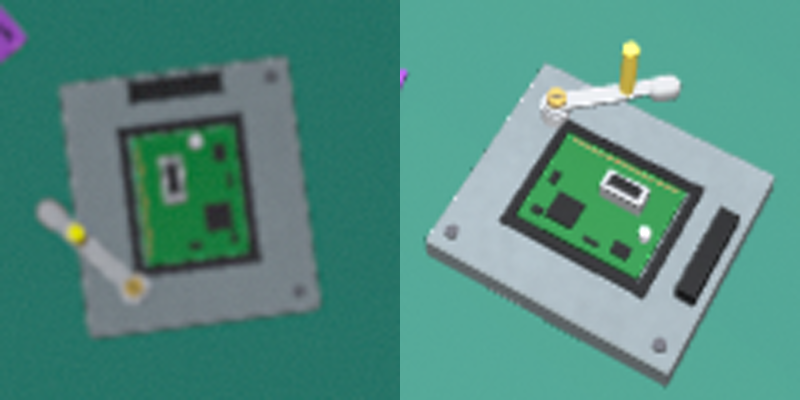

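The crop shows the clip off the board, with its arm pointing away over the +y edge. The pivot is at crop (134,287), the post at (76,233) and the connector at (172,178). The nest rectangle measures 199.5 x 179 mm, which matches the given size.

```bash
cat >> h.py <<'E'
NC=np.array([.5703,.0196]);YAW=8.9
def R2(a): a=np.radians(a); return np.array([[np.cos(a),-np.sin(a)],[np.sin(a),np.cos(a)]])
PIV=NC+R2(YAW)@[-.068,.050]
def head(a): return YAW+75-np.degrees(a)
def post(a): return PIV+.055*R2(head(a))[:,0]
def rel(x,y,z,yaw,pose=None):
    # units row from the measured (or given) pose x,y,z,yaw
    if pose is None:
        o=env.get_obs(); pose=[*o['tool_pos'],o['tool_rot'][2]]
    d=R2(pose[3]).T@(np.array([x,y])-pose[:2])
    return np.round([d[0]/.04,-d[1]/.04,-(z-pose[2])/.04,-((yaw-pose[3]+180)%360-180)/10],3)
E
python3 - <<'E'
from h import *
print('piv model',PIV,'seen',onz('top',[(265+134/4-.4,140+287/4-.4)],.04))
P=np.array([.5325,.0993]);print('r',np.linalg.norm(P-PIV),'angle',np.radians(YAW+75)-np.arctan2(*(P-PIV)[::-1]))
for uv in [(265+160/4,140+178/4),(265+186/4,140+178/4)]:
    w=onz('top',[uv],.039)[0,:2]; print('conn nest y',R2(YAW).T@(w-NC))
for a in(.63,1.3,1.5,1.6): print(a,head(a),post(a))
print(rel(*post(.63),.15,head(.63)), rel(*post(.63),.052,head(.63)))
E
```

```text
piv model [0.49538321 0.05847769] seen [[0.49642437 0.05816101 0.04      ]]
r 0.05517352037740472 angle 0.6314250321491389
conn nest y [0.01249257 0.0185939 ]
conn nest y [ 0.00994014 -0.00117284]
0.63 47.803658906758145 [0.53232524 0.0992243 ]
1.3 9.41548663299298 [0.54964225 0.06747528]
1.5 -2.0436692696234786 [0.55034823 0.05651632]
1.6 -7.773247220931722 [0.54987782 0.05103877]
[-11.63   -9.312   1.789  11.198] [-11.63   -9.312   4.239  11.198]
```

Emit:
drive_tool:
  moves: [-1.2, -0.93, 0, 1.1, 50, -2.4, -1.86, 0, 2.1, 50, -3.6, -2.8, 0, 3.1, 50, -4.8, -3.7, 0, 4.1, 50, -6.0, -4.7, 0.2, 5.1, 50]

```text
time_s: 0.72
tool_pos: [0.3857, 0.3495, 0.2149]
tool_rot: [179.9, -0.0, 108.5]
force: [1.4, 0.3, 0.6]
grip_width: 0.0516
grasp_force: 0.0
```

```bash
python3 -c "
from h import *
print(rel(*post(.63),.15,head(.63)),env.get_obs()['qpos'])"
```

```text
[-7.095  1.495  1.622  6.066] [-55.01125019   2.64173777  10.25237166 102.46300298  -0.4919892
  74.85825858 -26.17883599]
```

Emit:
drive_tool:
  moves: [-1.4, 0.3, 0.3, 1.0, 50, -2.8, 0.6, 0.6, 2.0, 50, -4.2, 0.9, 0.9, 3.0, 50, -5.6, 1.2, 1.2, 4.0, 50, -7.0, 1.48, 1.6, 5.0, 50]

```text
time_s: 1.35
tool_pos: [0.5316, 0.1035, 0.1504]
tool_rot: [180.0, -0.1, 58.5]
force: [0.6, -0.1, -0.5]
grip_width: 0.05
grasp_force: 0.0
```

Emit:
drive_tool:
  moves: [0, 0, 0, 1.0, 50, 0, 0, 0, 1.0, 50, 0, 0, 0, 1.0, 50]

```text
time_s: 1.72
tool_pos: [0.5305, 0.1061, 0.1506]
tool_rot: [-180.0, -0.0, 49.1]
force: [0.4, 0.0, -1.1]
grip_width: 0.0501
grasp_force: 0.0
```

```bash
python3 -c "
from h import *
print(rel(*post(.63),.052,head(.63)),env.get_obs()['qpos'],env.get_obs()['tool_pos'])"
```

```text
[-0.1    0.147  2.465  0.125] [-39.13317562   8.15261696  27.30380528 105.00905445  -4.05428827
  67.79377045 -51.4748909 ] [0.53049669 0.10610788 0.15058704]
```

Emit:
drive_tool:
  moves: [-0.1, 0.15, 0, 0.1, 50, -0.1, 0.15, 1.0, 0.1, 50, -0.1, 0.15, 1.8, 0.1, 50, -0.1, 0.15, 2.4, 0.1, 50, -0.1, 0.15, 2.4, 0.1, 24]

```text
time_s: 2.35
tool_pos: [0.5311, 0.0977, 0.0531]
tool_rot: [-179.9, 0.2, 47.8]
force: [0.2, -0.1, 0.4]
grip_width: 0.0458
grasp_force: 0.0
```

```bash
python3 -c "
from h import *
p,d=shot('scene');cv2.imwrite('pics/s1.png',cv2.resize(p[110:230,280:420],None,fx=5,fy=5)[:,:,::-1])
o=env.get_obs();print(rel(*post(.63),.053,head(.63)),o['tool_pos'],o['force'],o['grip_width'])"
```

```text
[ 0.022 -0.023  0.038  0.002] [0.53241911 0.0979562  0.05452888] [-0.47190753  0.18048957  0.71287844] 0.04267761257340214
```

View pics/s1.png

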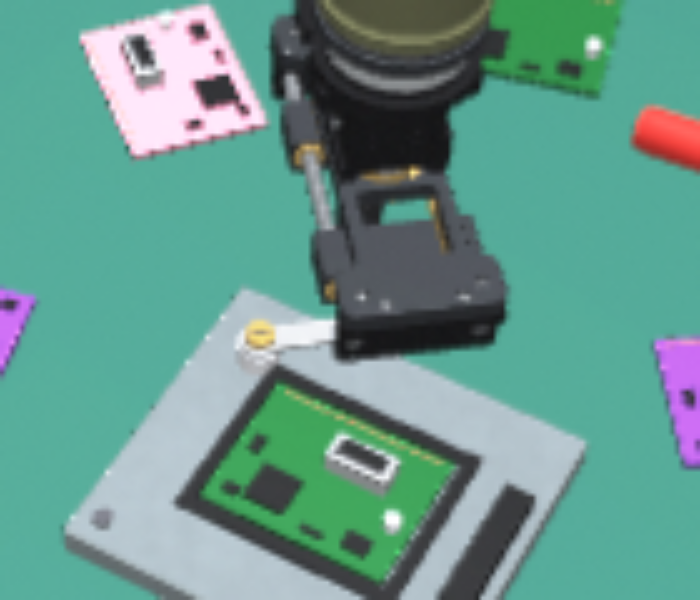

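The gripper straddles the post area at crop (420,330), between the pivot at (260,335) and the hidden nose. I'll close loosely.

Emit:
drive_tool:
  moves: [0.02, -0.02, 0, 0, 14, 0.02, -0.02, 0, 0, 14, 0.02, -0.02, 0, 0, 14, 0.02, -0.02, 0, 0, 14, 0.02, -0.02, 0, 0, 14]
  squeeze: 5

```text
time_s: 3.02
tool_pos: [0.5327, 0.0992, 0.0547]
tool_rot: [180.0, -0.0, 47.8]
force: [0.4, 0.3, -0.1]
grip_width: 0.0142
grasp_force: 0.0
```

Emit:
drive_tool:
  moves: [-0.004, 0.1, 0, 0.4, 14, -0.013, 0.19, 0, 0.8, 14, -0.03, 0.285, 0, 1.2, 14, -0.053, 0.38, 0, 1.6, 14, -0.053, 0.38, 0, 1.6, 14]

```text
time_s: 3.65
tool_pos: [0.5412, 0.0896, 0.0545]
tool_rot: [-179.8, 0.1, 31.8]
force: [-2.9, 2.8, 2.3]
grip_width: 0.0142
grasp_force: 2.4
```

Emit:
drive_tool:
  moves: [-0.007, 0.14, 0, 0.6, 14, -0.03, 0.285, 0, 1.2, 14, -0.053, 0.38, 0, 1.6, 14, -0.1, 0.515, 0, 2.2, 14, -0.1, 0.515, 0, 2.2, 14]

```text
time_s: 4.28
tool_pos: [0.5501, 0.0705, 0.0547]
tool_rot: [-179.8, -0.1, 9.8]
force: [-0.6, 5.2, -0.3]
grip_width: 0.014
grasp_force: 2.3
```

```bash
cat >> h.py <<'E'
def stat():
    o=env.get_obs(); yaw=o['tool_rot'][2]; p=o['tool_pos']; v=p[:2]-PIV
    y=R2(yaw)@[0,-1]; t=np.radians(YAW+75)-np.arctan2(v[1],v[0])
    print('t',o['time_s'],'ang of tcp',t.round(4),'r',np.linalg.norm(v).round(4),'z',p[2].round(4),'yaw',yaw.round(2),'Fy',(-y@o['force'][:2]).round(2),'F',o['force'].round(1),'w',o['grip_width'],'g',o['grasp_force'])
E
python3 -c "
from h import *
stat()"
```

```text
t 4.275 ang of tcp 1.2486 r 0.056 z 0.0547 yaw 9.82 Fy 5.18 F [-0.6  5.2 -0.3] w 0.014006737485959382 g 2.3147753812372684
```

Emit:
drive_tool:
  moves: [0, 0.06, 0, 0.25, 14, -0.005, 0.12, 0, 0.5, 14, -0.012, 0.18, 0, 0.75, 14, -0.02, 0.24, 0, 1.0, 14, -0.02, 0.24, 0, 1.0, 14]

```text
time_s: 4.9
tool_pos: [0.5514, 0.0614, 0.0547]
tool_rot: [-179.8, -0.1, -0.1]
force: [1.6, 6.7, -2.7]
grip_width: 0.0142
grasp_force: 3.0
```

```bash
python3 -c "
from h import *
stat()"
```

```text
t 4.9 ang of tcp 1.413 r 0.0561 z 0.0547 yaw -0.14 Fy 6.67 F [ 1.6  6.7 -2.7] w 0.014214411144896206 g 2.9583088005892932
```

Emit:
drive_tool:
  moves: [0, 0.03, 0, 0.12, 14, -0.002, 0.06, 0, 0.25, 14, -0.004, 0.09, 0, 0.37, 14, -0.005, 0.11, 0, 0.45, 14, -0.005, 0.11, 0, 0.45, 14]

```text
time_s: 5.52
tool_pos: [0.5513, 0.059, 0.0547]
tool_rot: [-179.7, -0.1, -4.6]
force: [2.4, 9.7, -2.4]
grip_width: 0.0144
grasp_force: 4.8
```

```bash
python3 -c "
from h import *
stat()"
```

```text
t 5.525 ang of tcp 1.4545 r 0.0559 z 0.0547 yaw -4.55 Fy 9.84 F [ 2.4  9.7 -2.4] w 0.014375409108811922 g 4.824951302725822
```

Emit:
drive_tool:
  moves: [0, 0.02, 0, 0, 14, 0, 0.04, 0, 0, 14, 0, 0.04, 0, 0, 14]

```text
time_s: 5.9
tool_pos: [0.5512, 0.0576, 0.0547]
tool_rot: [-179.7, -0.1, -4.5]
force: [1.9, 8.9, -2.1]
grip_width: 0.017
grasp_force: 5.0
```

```bash
python3 -c "
from h import *
stat()"
```

```text
t 5.9 ang of tcp 1.4801 r 0.0558 z 0.0547 yaw -4.54 Fy 9.03 F [ 1.9  8.9 -2.1] w 0.016977931139960475 g 5.006702863611281
```

Emit:
drive_tool:
  moves: [0, 0.02, 0, 0, 14, 0, 0.03, 0, 0, 14, 0, 0.03, 0, 0, 14]

```text
time_s: 6.28
tool_pos: [0.5511, 0.0564, 0.0547]
tool_rot: [-179.6, -0.1, -4.5]
force: [2.5, 9.6, -2.8]
grip_width: 0.0191
grasp_force: 5.0
```

```bash
python3 -c "
from h import *
stat()"
```

```text
t 6.275 ang of tcp 1.5008 r 0.0558 z 0.0547 yaw -4.53 Fy 9.82 F [ 2.5  9.6 -2.8] w 0.019139426551146504 g 5.0071327574551105
```

Emit:
drive_tool:
  moves: [0, 0, 0, 0, 18, 0, 0, 0, 0, 17, 0, 0, 0, 0, 16, 0, 0, 0, 0, 16]
  squeeze: 40

```text
time_s: 6.78
tool_pos: [0.5513, 0.0575, 0.0548]
tool_rot: [-179.6, -0.1, -4.5]
force: [2.4, 11.2, -3.0]
grip_width: 0.0162
grasp_force: 5.9
```

```bash
python3 -c "
from h import *
stat()"
```

```text
t 6.775 ang of tcp 1.4819 r 0.0559 z 0.0548 yaw -4.5 Fy 11.34 F [ 2.4 11.2 -3. ] w 0.016249836004415957 g 5.915049850009382
```

Emit:
drive_tool:
  moves: [0, 0.02, 0, 0, 16, 0, 0.03, 0, 0, 16, 0, 0.03, 0, 0, 16]

```text
time_s: 7.15
tool_pos: [0.5513, 0.0571, 0.0548]
tool_rot: [-179.5, -0.1, -4.5]
force: [3.0, 13.4, -3.4]
grip_width: 0.0163
grasp_force: 6.6
```

```bash
python3 -c "
from h import *
stat()"
```

```text
t 7.15 ang of tcp 1.4884 r 0.056 z 0.0548 yaw -4.47 Fy 13.64 F [ 3.  13.4 -3.4] w 0.0163402322971053 g 6.608336730860174
```

Emit:
drive_tool:
  moves: [0, 0.01, 0, 0, 16, 0, 0.02, 0, 0, 16, 0, 0.02, 0, 0, 16]

```text
time_s: 7.52
tool_pos: [0.5513, 0.0568, 0.0548]
tool_rot: [-179.5, -0.1, -4.5]
force: [3.5, 13.5, -4.8]
grip_width: 0.0163
grasp_force: 7.0
```

```bash
python3 -c "
from h import *
stat()"
```

```text
t 7.525 ang of tcp 1.4944 r 0.056 z 0.0548 yaw -4.46 Fy 13.75 F [ 3.5 13.5 -4.8] w 0.016346671437241507 g 7.0051756873726845
```

```bash
python3 -c "
from h import *
p,d=shot('scene');q,e=shot('top')
a=cv2.resize(p[165:235,310:400],None,fx=6,fy=6,interpolation=2)[:420,:400]
a=cv2.resize(p[165:235,320:390],(400,400),interpolation=2);b=cv2.resize(q[150:220,275:345],(400,400),interpolation=2)
cv2.imwrite('pics/s2.png',np.hstack([a,b])[:,:,::-1]);stat()"
```

```text
t 7.625 ang of tcp 1.4942 r 0.056 z 0.0548 yaw -4.46 Fy 14.45 F [ 3.6 14.2 -3.8] w 0.01590062556911759 g 7.003429289907217
```

View pics/s2.png

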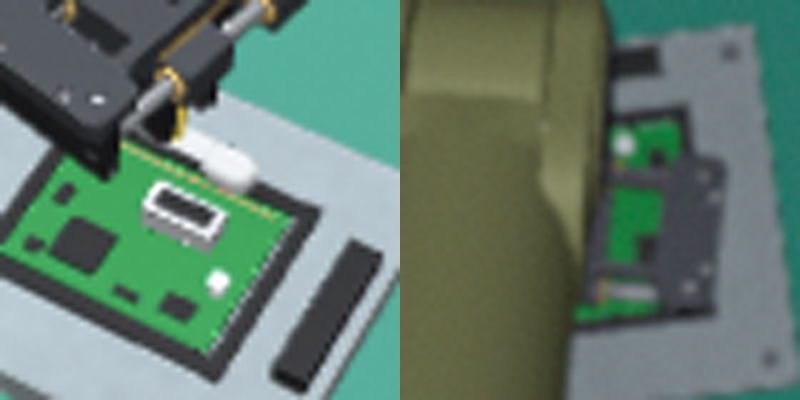

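The view shows the nose at crop (240,165), still on the board's edge. The connector at (190,210) is about 10 mm further in, so it is still climbing. Pad friction probably resists the lift, so I'll raise the tool slightly to help it.

Emit:
drive_tool:
  moves: [0, 0, -0.03, 0, 16, 0, 0, -0.06, 0, 16, 0, 0, -0.1, 0, 16, 0, 0, -0.1, 0, 16]

```text
time_s: 8.12
tool_pos: [0.5501, 0.0542, 0.058]
tool_rot: [-179.7, 0.0, -4.5]
force: [1.6, 9.2, -4.5]
grip_width: 0.0158
grasp_force: 4.8
```

```bash
python3 -c "
from h import *
stat()"
```

```text
t 8.125 ang of tcp 1.5425 r 0.0549 z 0.058 yaw -4.53 Fy 9.27 F [ 1.6  9.2 -4.5] w 0.015769172574792226 g 4.782994987908751
```

Emit:
drive_tool:
  moves: [0, 0.01, 0, 0, 16, 0, 0.02, 0, 0, 16, 0, 0.03, 0, 0, 16, 0, 0.03, 0, 0, 16]

```text
time_s: 8.62
tool_pos: [0.5502, 0.0525, 0.0581]
tool_rot: [-179.7, -0.0, -4.5]
force: [1.8, 8.6, -5.3]
grip_width: 0.0158
grasp_force: 4.4
```

```bash
python3 -c "
from h import *
stat()"
```

```text
t 8.625 ang of tcp 1.5725 r 0.0552 z 0.0581 yaw -4.55 Fy 8.68 F [ 1.8  8.6 -5.3] w 0.015816976445357674 g 4.40173678798601
```

Emit:
drive_tool:
  moves: [0, 0.01, 0, 0, 16, 0, 0.02, 0, 0, 16, 0, 0.02, 0, 0, 16]

```text
time_s: 9.0
tool_pos: [0.5503, 0.0518, 0.0581]
tool_rot: [-179.7, -0.0, -4.6]
force: [2.3, 9.2, -6.2]
grip_width: 0.0161
grasp_force: 4.6
```

```bash
python3 -c "
from h import *
stat()"
```

```text
t 9.0 ang of tcp 1.5846 r 0.0553 z 0.0581 yaw -4.55 Fy 9.4 F [ 2.3  9.2 -6.2] w 0.016066863217542554 g 4.563701106235385
```

Emit:
drive_tool:
  moves: [0, 0, 0.02, 0, 16, 0, 0.01, 0.04, 0, 16, 0, 0.02, 0.04, 0, 16, 0, 0.02, 0.04, 0, 16]

```text
time_s: 9.5
tool_pos: [0.5505, 0.0513, 0.0578]
tool_rot: [-179.7, -0.0, -4.5]
force: [-0.9, 8.2, 2.9]
grip_width: 0.0157
grasp_force: 4.4
```

```bash
python3 -c "
from h import *
stat()"
```

```text
t 9.5 ang of tcp 1.5946 r 0.0556 z 0.0578 yaw -4.55 Fy 8.11 F [-0.9  8.2  2.9] w 0.01568598081992335 g 4.383057884406298
```

Emit:
drive_tool:
  moves: [0, 0.01, 0, 0, 16, 0, 0.015, 0, 0, 16, 0, 0.015, 0, 0, 16]

```text
time_s: 9.88
tool_pos: [0.5505, 0.0507, 0.0577]
tool_rot: [-179.7, -0.0, -4.5]
force: [-0.2, 8.6, 3.8]
grip_width: 0.0157
grasp_force: 4.4
```

```bash
python3 -c "
from h import *
stat()"
```

```text
t 9.875 ang of tcp 1.6048 r 0.0556 z 0.0577 yaw -4.54 Fy 8.55 F [-0.2  8.6  3.8] w 0.015738999113244435 g 4.419611245393753
```

Emit:
drive_tool:
  moves: [0, 0.01, 0, 0, 16, 0, 0.02, 0, 0, 16, 0, 0.02, 0, 0, 16]

```text
time_s: 10.25
tool_pos: [0.5505, 0.0496, 0.0578]
tool_rot: [-179.7, -0.1, -4.6]
force: [-0.2, 8.7, 2.4]
grip_width: 0.016
grasp_force: 4.2
```

```bash
python3 -c "
from h import *
stat()"
```

```text
t 10.25 ang of tcp 1.6234 r 0.0558 z 0.0578 yaw -4.55 Fy 8.7 F [-0.2  8.7  2.4] w 0.01600185801577378 g 4.224011963233352
```

Emit:
drive_tool:
  moves: [0, 0.01, 0, 0, 16, 0, 0.015, 0, 0, 16, 0, 0.015, 0, 0, 16]

```text
time_s: 10.62
tool_pos: [0.5505, 0.0494, 0.0578]
tool_rot: [-179.6, -0.1, -4.5]
force: [-0.1, 9.5, 3.1]
grip_width: 0.0161
grasp_force: 4.6
```

```bash
python3 -c "
from h import *
stat()"
```

```text
t 10.625 ang of tcp 1.6269 r 0.0559 z 0.0578 yaw -4.54 Fy 9.47 F [-0.1  9.5  3.1] w 0.016065474501408588 g 4.59725130116567
```

Emit:
drive_tool:
  moves: [0, 0.01, 0, 0, 16, 0, 0.015, 0, 0, 16, 0, 0.015, 0, 0, 16]

```text
time_s: 11.0
tool_pos: [0.5505, 0.0484, 0.0578]
tool_rot: [-179.7, -0.1, -4.6]
force: [-0.5, 8.5, 2.2]
grip_width: 0.0161
grasp_force: 4.2
```

```bash
python3 -c "
from h import *
stat()"
```

```text
t 11.0 ang of tcp 1.6445 r 0.056 z 0.0578 yaw -4.55 Fy 8.4 F [-0.5  8.5  2.2] w 0.016146633139008597 g 4.247321169823408
```

Emit:
drive_tool:
  moves: [0, 0.01, 0, 0, 16, 0, 0.015, 0, 0, 16, 0, 0.015, 0, 0, 16]

```text
time_s: 11.38
tool_pos: [0.5505, 0.0479, 0.0578]
tool_rot: [-179.7, -0.1, -4.6]
force: [0.0, 8.9, 2.4]
grip_width: 0.0162
grasp_force: 4.3
```

```bash
python3 -c "
from h import *
stat()"
```

```text
t 11.375 ang of tcp 1.6545 r 0.0561 z 0.0578 yaw -4.55 Fy 8.85 F [0.  8.9 2.4] w 0.01616173989565064 g 4.308159677311778
```

Emit:
drive_tool:
  moves: [-0.005, 0.01, 0, 0.1, 16, -0.01, 0.015, 0, 0.2, 16, -0.01, 0.02, 0, 0.3, 16, -0.01, 0.02, 0, 0.3, 16]

```text
time_s: 11.88
tool_pos: [0.5501, 0.0477, 0.0577]
tool_rot: [-179.6, -0.1, -7.5]
force: [-0.4, 9.8, 1.4]
grip_width: 0.0161
grasp_force: 4.8
```

```bash
python3 -c "
from h import *
stat()"
```

```text
t 11.875 ang of tcp 1.659 r 0.0557 z 0.0577 yaw -7.54 Fy 9.65 F [-0.4  9.8  1.4] w 0.016061873389528452 g 4.76629494689405
```

Emit:
drive_tool:
  moves: [0, 0.01, 0, 0, 16, 0, 0.015, 0, 0, 16, 0, 0.015, 0, 0, 16]

```text
time_s: 12.25
tool_pos: [0.5501, 0.0476, 0.0578]
tool_rot: [-179.6, -0.1, -7.5]
force: [-0.7, 10.3, 1.7]
grip_width: 0.0161
grasp_force: 5.2
```

```bash
python3 -c "
from h import *
stat()"
```

```text
t 12.25 ang of tcp 1.6607 r 0.0558 z 0.0578 yaw -7.52 Fy 10.11 F [-0.7 10.3  1.7] w 0.016057326998096873 g 5.196540767792612
```

Emit:
drive_tool:
  moves: [0, 0.01, 0, 0, 16, 0, 0.015, 0, 0, 16, 0, 0.015, 0, 0, 16]

```text
time_s: 12.62
tool_pos: [0.55, 0.0474, 0.0578]
tool_rot: [-179.6, -0.1, -7.5]
force: [0.3, 11.8, 1.8]
grip_width: 0.0159
grasp_force: 5.6
```

```bash
python3 -c "
from h import *
stat()"
```

```text
t 12.625 ang of tcp 1.6636 r 0.0558 z 0.0578 yaw -7.5 Fy 11.78 F [ 0.3 11.8  1.8] w 0.01589677578581089 g 5.573372477665544
```

Emit:
drive_tool:
  moves: [0, 0.01, 0, 0, 16, 0, 0.015, 0, 0, 16, 0, 0.015, 0, 0, 16]

```text
time_s: 13.0
tool_pos: [0.55, 0.0473, 0.0578]
tool_rot: [-179.5, -0.1, -7.5]
force: [0.4, 12.2, 1.2]
grip_width: 0.0162
grasp_force: 6.0
```

```bash
python3 -c "
from h import *
p,d=shot('scene')
cv2.imwrite('pics/s3.png',cv2.resize(p[165:235,320:400],(640,560),interpolation=2)[:,:,::-1]);stat()"
```

```text
t 13.05 ang of tcp 1.6667 r 0.0558 z 0.0578 yaw -7.49 Fy 11.96 F [-0.4 12.1  1.8] w 0.016030243681778262 g 5.959270214661956
```

View pics/s3.png

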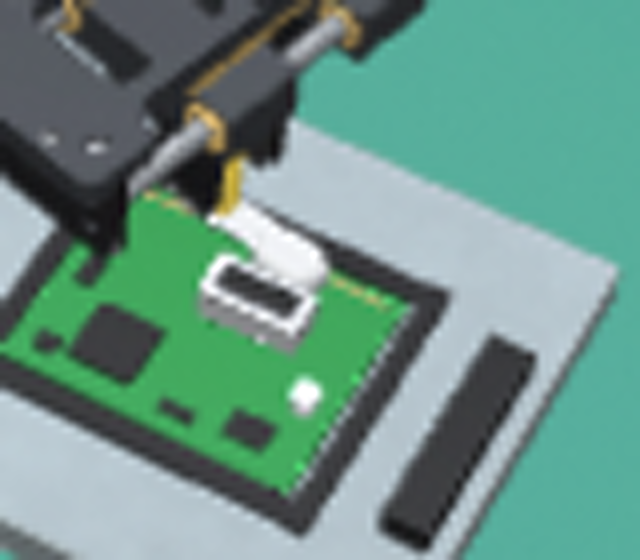

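The nose at crop (300,260) now lies against the connector's +y side at (260,285). I'll press a little further.

Emit:
drive_tool:
  moves: [0, 0.01, 0, 0, 16, 0, 0.02, 0, 0, 16, 0, 0.03, 0, 0, 16, 0, 0.03, 0, 0, 16]

```text
time_s: 13.55
tool_pos: [0.55, 0.0469, 0.0578]
tool_rot: [-179.5, -0.1, -7.5]
force: [1.8, 13.4, 0.7]
grip_width: 0.0164
grasp_force: 6.7
```

```bash
python3 -c "
from h import *
stat()"
```

```text
t 13.55 ang of tcp 1.6729 r 0.0559 z 0.0578 yaw -7.46 Fy 13.51 F [ 1.8 13.4  0.7] w 0.01643197982870879 g 6.692410642281175
```

Emit:
drive_tool:
  moves: [0, 0.01, 0, 0, 16, 0, 0.02, 0, 0, 16, 0, 0.03, 0, 0, 16, 0, 0.03, 0, 0, 16]

```text
time_s: 14.05
tool_pos: [0.55, 0.0465, 0.0578]
tool_rot: [-179.4, -0.1, -7.4]
force: [1.8, 14.7, -0.1]
grip_width: 0.016
grasp_force: 7.4
```

```bash
python3 -c "
from h import *
stat()"
```

```text
t 14.05 ang of tcp 1.6798 r 0.0559 z 0.0578 yaw -7.44 Fy 14.81 F [ 1.8 14.7 -0.1] w 0.0160407997070319 g 7.44820071849972
```

Emit:
drive_tool:
  moves: [0, 0, 0, 0, 44, 0, 0, 0, 0, 44, 0, 0, 0, 0, 44, 0, 0, 0, 0, 44, 0, 0, 0, 0, 44]

```text
time_s: 14.68
tool_pos: [0.5485, 0.0374, 0.0569]
tool_rot: [180.0, 0.0, -7.8]
force: [-0.1, -0.9, 0.3]
grip_width: 0.0433
grasp_force: 0.0
```

```bash
python3 -c "
from h import *
stat(); print(rel(.552,-.3075,.13,-7.4))"
```

```text
t 14.675 ang of tcp 1.842 r 0.0572 z 0.0569 yaw -7.77 Fy -0.87 F [-0.1 -0.9  0.3] w 0.04332146736540965 g 0.0
[ 1.251  8.531 -1.828 -0.037]
```

Emit:
drive_tool:
  moves: [0, 0, -0.8, 0, 44, 0, 0, -1.8, 0, 44, 0.2, 1.4, -1.8, 0, 44, 0.4, 2.8, -1.8, 0, 20, 0.6, 4.2, -1.8, 0, 0]

```text
time_s: 15.3
tool_pos: [0.5498, -0.1334, 0.1293]
tool_rot: [-180.0, -0.0, -7.7]
force: [1.1, 0.2, 0.8]
grip_width: 0.0314
grasp_force: 0.0
```

Emit:
drive_tool:
  moves: [0.2, 1.4, 0, 0, 0, 0.4, 2.8, 0, 0, 0, 0.65, 4.3, 0, 0, 0, 0.65, 4.3, 0, 0, 0, 0.65, 4.3, 0, 0, 0]

```text
time_s: 15.92
tool_pos: [0.5523, -0.3054, 0.1285]
tool_rot: [-180.0, 0.0, -7.8]
force: [0.4, 1.1, -0.2]
grip_width: 0.0005
grasp_force: 0.0
```

```bash
python3 -c "
from h import *
p,d=shot('scene')
cv2.imwrite('pics/s4.png',cv2.resize(p[165:235,320:400],(640,560),interpolation=2)[:,:,::-1])
stat(); print(rel(.552,-.3075,.07,-7.4))"
```

```text
t 15.975 ang of tcp 2.8778 r 0.3671 z 0.1286 yaw -7.64 Fy 0.36 F [-0.1  0.4 -0.2] w 0.0007352279862918609 g 0.0
[-0.011  0.089  1.465 -0.024]
```

View pics/s4.png

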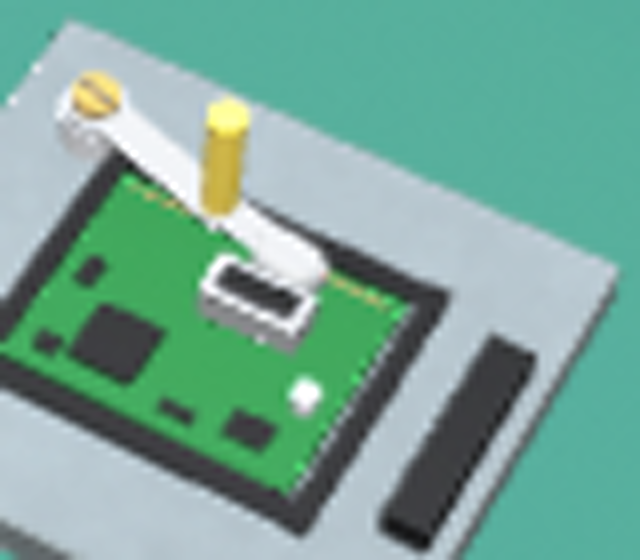

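The clip stays put by itself, with its nose at (300,260) bearing on the connector. Next is the button.

Emit:
drive_tool:
  moves: [0, 0.08, 0.7, 0, 0, 0, 0.08, 1.3, 0, 0, 0, 0.08, 1.5, 0, 0, 0, 0.08, 1.6, 0, 0, 0, 0.08, 1.65, 0, 0]

```text
time_s: 16.6
tool_pos: [0.5526, -0.306, 0.0661]
tool_rot: [-179.7, 0.0, -7.6]
force: [-9.1, 9.3, 24.5]
grip_width: 0.0005
grasp_force: 12.5
```

Emit:
drive_tool:
  moves: [0, 0, 0.05, 0, 0, 0, 0, 0.1, 0, 0, 0, 0, 0.1, 0, 0]

```text
time_s: 16.98
tool_pos: [0.5527, -0.306, 0.0658]
tool_rot: [-179.6, -0.0, -7.6]
force: [-13.9, 12.9, 37.9]
grip_width: 0.0006
grasp_force: 19.2
```

Emit:
drive_tool:
  moves: [0, 0, -0.3, 0, 0, 0, 0, -0.8, 0, 0, 0, 0, -1.5, 0, 0, 0, 0, -1.5, 0, 0]

```text
time_s: 17.48
tool_pos: [0.554, -0.3098, 0.1222]
tool_rot: [179.9, -0.3, -7.7]
force: [-0.2, 0.3, 0.7]
grip_width: 0.0003
grasp_force: 0.0
```

```bash
python3 -c "
from h import *
for n,f in(('top','top.npz'),('scene','scene.npz')):
    Z=np.load(f) if n=='scene' else None
    p,d=(Z['p'],Z['d']) if Z is not None else shot('top')
    u0,v0=(420,195) if n=='top' else (243,290)
    g=[(u,v) for v in range(v0-20,v0+21) for u in range(u0-20,u0+21)]
    w=withdepth(n,g,d); r=np.hypot(w[:,0]-.5522,w[:,1]+.3077)
    if n=='scene':
        for a in range(0,40,3):
            k=(r>=a/1000)&(r<(a+3)/1000); print(a,np.percentile(w[k,2],[10,50,90]).round(4) if k.any() else '')
        h=cv2.cvtColor(p,cv2.COLOR_RGB2HSV)
        m=np.array([45<h[v,u,0]<80 and h[v,u,1]>120 and h[v,u,2]>60 for u,v in g])
        q=w[m&(w[:,2]>.06)];print('green ext',q.min(0),q.max(0),len(q))
        print(np.array([[ (h[v,u,2]) for u in range(230,258,2)] for v in range(280,302,2)]))
stat()"
```

```text
0 [0.0706 0.0715 0.0733]
3 [0.0703 0.072  0.0737]
6 [0.0705 0.0717 0.0739]
9 [0.0702 0.0725 0.1382]
12 [0.0617 0.0696 0.1363]
15 [0.0601 0.0624 0.1299]
18 [0.0591 0.0617 0.0631]
21 [0.0485 0.0521 0.0606]
24 [0.0476 0.0496 0.0517]
27 [0.0481 0.0498 0.0518]
30 [0.0479 0.05   0.0521]
33 [0.0482 0.0501 0.2214]
36 [0.0482 0.0509 0.2221]
39 [0.0307 0.05   0.2206]
green ext [ 0.53607836 -0.32191934  0.06083971] [ 0.56705338 -0.29483732  0.07573282] 86
[[182  41  42  69 188  25 129 255 255 255 255 255 255 255]
 [252  43 140 255 255 184 214 132 171 226 255 255 255 255]
 [255 255 255 255 224 159 247 248 247  73  94 255 255 255]
 [255 255 255 157 174 251 251 252 252 247  75 100 255 255]
 [255 255 250  85 251 252 252 252 252 253  88  76 213 255]
 [255 255  77 106 252 252 253 253 253 253  92  78  85 255]
 [255 255  70  92 251 252 253 253 253 237  94  78  50 255]
 [255 255  66  71 161 251 253 253 225 123  79  78  79 255]
 [255 255 180  74  79 137 161 145 122  83  79  49 198 255]
 [255 255 254  62  75  76  82  80  78  79  54  68 255 255]
 [255 255 255 167  46  75  78  80  64  42  51 255 255 255]]
t 17.525 ang of tcp 2.8794 r 0.3721 z 0.1204 yaw -7.69 Fy 0.59 F [-0.2  0.6  0.1] w 0.0007522799882619363 g 0.0
```

Emit:
drive_tool:
  moves: [0, 0, 0.6, 0, 0, 0, 0, 1.1, 0, 0, 0, 0, 1.15, 0, 0, 0, 0, 1.15, 0, 0]

```text
time_s: 18.02
tool_pos: [0.5519, -0.3087, 0.0729]
tool_rot: [-180.0, 0.0, -7.7]
force: [0.0, -0.1, 0.4]
grip_width: 0.0005
grasp_force: 0.0
```

Emit:
drive_tool:
  moves: [0, 0, 0.05, 0, 0, 0, 0, 0.05, 0, 0]

```text
time_s: 18.27
tool_pos: [0.5526, -0.3092, 0.0717]
tool_rot: [180.0, -0.1, -7.7]
force: [0.6, -0.1, 1.9]
grip_width: 0.0005
grasp_force: 0.9
```

Emit:
drive_tool:
  moves: [0, 0, 0.05, 0, 0, 0, 0, 0.05, 0, 0]

```text
time_s: 18.52
tool_pos: [0.5526, -0.3091, 0.0695]
tool_rot: [180.0, -0.1, -7.7]
force: [0.4, -2.1, 2.8]
grip_width: 0.0003
grasp_force: 1.5
```

Emit:
drive_tool:
  moves: [0, 0, 0.05, 0, 0, 0, 0, 0.05, 0, 0]

```text
time_s: 18.77
tool_pos: [0.5526, -0.3092, 0.0674]
tool_rot: [180.0, -0.1, -7.7]
force: [-1.2, -0.7, 4.4]
grip_width: 0.0008
grasp_force: 2.1
```

Emit:
drive_tool:
  moves: [0, 0, 0.05, 0, 0, 0, 0, 0.05, 0, 0]

```text
time_s: 19.02
tool_pos: [0.5526, -0.3092, 0.0664]
tool_rot: [180.0, -0.1, -7.7]
force: [-0.8, 1.0, 11.2]
grip_width: 0.0002
grasp_force: 5.4
```

The spring gives from about 0.072 m, and it stops hard at about 0.066 m after roughly 5 N. That matches the full 6 mm of travel. I'll press briefly to the stop and then return to the clip.

Emit:
drive_tool:
  moves: [0, 0, 0.05, 0, 0, 0, 0, 0.05, 0, 0, 0, 0, -0.5, 0, 0, 0, 0, -1.4, 0, 0, 0, 0, -1.6, 0, 0]

```text
time_s: 19.65
tool_pos: [0.553, -0.3089, 0.1309]
tool_rot: [180.0, -0.2, -7.7]
force: [-0.3, -0.0, -1.0]
grip_width: 0.0005
grasp_force: 0.0
```

```bash
python3 -c "
from h import *
stat(); o=env.get_obs()
p,d=shot('top'); h=cv2.cvtColor(p,cv2.COLOR_RGB2HSV); m=cv2.inRange(h,(20,120,100),(35,255,255)); m[:,:265]=0;m[:,320:]=0;m[:170]=0;m[230:]=0
c=np.argwhere(m)[:,::-1]; print(len(c)); 
if len(c): print(onz('top',c,.082).round(4).tolist())
print(post(1.64), rel(*post(1.64),.13,head(1.64)))"
```

```text
t 19.65 ang of tcp 2.8795 r 0.3719 z 0.1309 yaw -7.7 Fy -0.05 F [-0.3 -0.  -1. ] w 0.00047331495469407153 g 0.0
23
[[0.5527, 0.0578, 0.082], [0.5528, 0.0548, 0.082], [0.5528, 0.0518, 0.082], [0.5529, 0.0489, 0.082], [0.5497, 0.0577, 0.082], [0.5498, 0.0547, 0.082], [0.5499, 0.0517, 0.082], [0.5499, 0.0488, 0.082], [0.55, 0.0458, 0.082], [0.5467, 0.0576, 0.082], [0.5468, 0.0546, 0.082], [0.5469, 0.0516, 0.082], [0.547, 0.0487, 0.082], [0.547, 0.0457, 0.082], [0.5439, 0.0515, 0.082], [0.544, 0.0486, 0.082], [0.5441, 0.0456, 0.082], [0.4933, 0.0587, 0.082], [0.4934, 0.0557, 0.082], [0.4935, 0.0528, 0.082], [0.4903, 0.0586, 0.082], [0.4904, 0.0556, 0.082], [0.4905, 0.0527, 0.082]]
[0.54953675 0.04886552] [-1.28  -8.849  0.018  0.237]
```

Emit:
drive_tool:
  moves: [-0.25, -1.5, 0, 0.2, 50, -0.5, -3.0, 0, 0.2, 50, -0.75, -4.5, 0, 0.2, 50, -0.95, -6.0, 0, 0.2, 50, -1.1, -7.4, 0, 0.2, 50]

```text
time_s: 20.32
tool_pos: [0.5468, -0.0066, 0.1277]
tool_rot: [-180.0, 0.1, -9.6]
force: [1.1, 0.6, -0.3]
grip_width: 0.0425
grasp_force: 0.0
```

Emit:
drive_tool:
  moves: [-0.18, -1.4, 0, 0, 50, -0.18, -1.4, 0, 0, 50, -0.18, -1.4, 0, 0, 50]

```text
time_s: 20.7
tool_pos: [0.5497, 0.0465, 0.1279]
tool_rot: [179.9, 0.1, -9.7]
force: [-0.1, -0.1, 0.0]
grip_width: 0.05
grasp_force: 0.0
```

```bash
python3 -c "
from h import *
stat(); print(rel(.549,.0505,.056,head(1.63)))"
```

```text
t 20.7 ang of tcp 1.6809 r 0.0556 z 0.1279 yaw -9.68 Fy -0.11 F [-0.1 -0.1  0. ] w 0.050046319611835394 g 0.0
[-0.034 -0.095  1.798 -0.019]
```

Emit:
drive_tool:
  moves: [-0.02, -0.1, 0.6, 0, 50, -0.02, -0.1, 1.2, 0, 50, -0.02, -0.1, 1.75, 0, 50, -0.02, -0.1, 1.75, 0, 40, -0.02, -0.1, 1.75, 0, 30]

```text
time_s: 21.32
tool_pos: [0.551, 0.0497, 0.0596]
tool_rot: [180.0, -0.0, -9.8]
force: [0.6, -0.0, 0.6]
grip_width: 0.0373
grasp_force: 0.0
```

Emit:
drive_tool:
  moves: [0, -0.03, 0, 0, 26, 0, -0.06, 0, 0, 22, 0, -0.08, 0, 0, 22, 0, -0.08, 0, 0, 22]

```text
time_s: 21.82
tool_pos: [0.5512, 0.0544, 0.0592]
tool_rot: [-180.0, -0.0, -9.7]
force: [-0.7, 0.2, 0.4]
grip_width: 0.0222
grasp_force: 0.0
```

```bash
python3 -c "
from h import *
stat()"
```

```text
t 21.825 ang of tcp 1.5372 r 0.056 z 0.0592 yaw -9.7 Fy 0.14 F [-0.7  0.2  0.4] w 0.022240384947238553 g 0.0
```

Emit:
drive_tool:
  moves: [-0.024, -0.157, 0, -0.7, 22, -0.07, -0.32, 0, -1.4, 22, -0.135, -0.48, 0, -2.1, 22, -0.22, -0.63, 0, -2.8, 22, -0.22, -0.63, 0, -2.8, 22]

```text
time_s: 22.45
tool_pos: [0.5466, 0.0782, 0.059]
tool_rot: [179.9, 0.1, 18.2]
force: [-0.3, -4.3, 1.0]
grip_width: 0.022
grasp_force: 2.2
```

```bash
python3 -c "
from h import *
stat()"
```

```text
t 22.45 ang of tcp 1.0958 r 0.0549 z 0.059 yaw 18.2 Fy -4.02 F [-0.3 -4.3  1. ] w 0.02204680059412097 g 2.2286932880524546
```

Emit:
drive_tool:
  moves: [-0.028, -0.217, 0, -0.9, 22, -0.09, -0.43, 0, -1.8, 22, -0.18, -0.62, 0, -2.7, 22, -0.3, -0.8, 0, -3.6, 22, -0.3, -0.8, 0, -3.6, 22]

```text
time_s: 23.08
tool_pos: [0.5255, 0.1057, 0.0591]
tool_rot: [179.9, 0.0, 54.2]
force: [1.0, -3.7, -1.5]
grip_width: 0.0221
grasp_force: 1.7
```

Emit:
drive_tool:
  moves: [0, 0, 0, 0, 50, 0, 0, 0, 0, 50, 0, 0, 0, 0, 50, 0, 0, 0, 0, 50]

```text
time_s: 23.58
tool_pos: [0.5252, 0.1075, 0.059]
tool_rot: [-180.0, -0.0, 54.3]
force: [0.5, -0.2, 0.1]
grip_width: 0.0483
grasp_force: 0.0
```

Emit:
drive_tool:
  moves: [0, 0, -0.8, 0, 50, 0, 0, -2, 0, 50, -0.5, -1.4, -3, 0, 50, -0.5, -2.8, -3, 0, 50, -0.5, -4.2, -3, 0, 50]

```text
time_s: 24.2
tool_pos: [0.3759, 0.1902, 0.1801]
tool_rot: [180.0, -0.2, 54.3]
force: [0.2, 0.7, 0.1]
grip_width: 0.0498
grasp_force: 0.0
```

```bash
python3 -c "
from h import *
p,d=shot('scene');q,e=shot('top')
a=cv2.resize(p[140:260,280:420],(400,343),interpolation=2);b=cv2.resize(q[130:250,250:390],(400,343),interpolation=2)
cv2.imwrite('pics/s5.png',np.hstack([a,b])[:,:,::-1]);stat()"
```

```text
t 24.3 ang of tcp -0.8471 r 0.182 z 0.1792 yaw 54.79 Fy 0.13 F [-0.2 -0.1 -0.1] w 0.04980952605038109 g 0.0
```

View pics/s5.png

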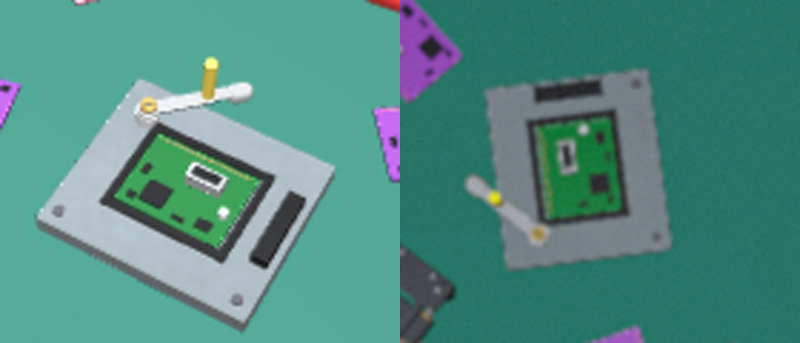

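The clip is back well clear of the board, with its post at top crop (494,198). The board is still in its pocket and the robot is touching nothing, so I'm handing the job in.

```bash
python3 -c "
from cell import env
print(env.sign_off())"
```

```text
the job is handed in; nothing more can be done
None
```

The job is handed in: the clip bore on the connector by itself, the start button was pressed fully down (twice; the first press reached 38 N at the wrist, so I repeated it gently to confirm the full 6 mm travel), and the clip was swung back clear with the board still in its pocket.

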